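# Line up press dies by size on the die rack

## Task

Tidy the press dies: stand all four upright on the rack's four black pads, one in the middle of each, in order of size, with the largest next to the upright stop plate and the smallest at the far end of the row. Set each die down gently, never dropping it or tipping it over, and leave the bottle where it stands.

Things in the scene. Friction and masses are not known exactly. Their poses are not given: they have to be found in the camera images.
- die_a_center (a point): the smallest of four turned-steel press dies: an upright round body 26 mm across and 20 mm high, with a round press shank 16 mm across and 36 mm tall standing on its middle (total height 56 mm). The point is on its axis, half-way up, 28 mm above its underside; z is up along the shank.
- die_b_center (a point): the second smallest of four turned-steel press dies: an upright round body 38 mm across and 24 mm high, with a round press shank 16 mm across and 36 mm tall standing on its middle (total height 60 mm). The point is on its axis, half-way up, 30 mm above its underside; z is up along the shank.
- die_c_center (a point): the second largest of four turned-steel press dies: an upright round body 50 mm across and 28 mm high, with a round press shank 16 mm across and 36 mm tall standing on its middle (total height 64 mm). The point is on its axis, half-way up, 32 mm above its underside; z is up along the shank.
- die_d_center (a point): the largest of four turned-steel press dies: an upright round body 62 mm across and 32 mm high, with a round press shank 16 mm across and 36 mm tall standing on its middle (total height 68 mm). The point is on its axis, half-way up, 34 mm above its underside; z is up along the shank.
- pad1: round black rubber pad, 66 mm across and 4 mm thick, fixed on the plywood die rack; number 1 of the row of four, 76 mm from centre to centre, at one end of the row. Origin: centre of its underside, which is 12 mm above the table; its top is 4 mm higher. Its y axis lies along the row, from pad 4 towards pad 1; its x axis lies across the row.
- pad2: round black rubber pad, 66 mm across and 4 mm thick, fixed on the plywood die rack; number 2 of the row of four, 76 mm from centre to centre, second in the row. Origin: centre of its underside, which is 12 mm above the table; its top is 4 mm higher. Its y axis lies along the row, from pad 4 towards pad 1; its x axis lies across the row.
- pad3: round black rubber pad, 66 mm across and 4 mm thick, fixed on the plywood die rack; number 3 of the row of four, 76 mm from centre to centre, third in the row. Origin: centre of its underside, which is 12 mm above the table; its top is 4 mm higher. Its y axis lies along the row, from pad 4 towards pad 1; its x axis lies across the row.
- pad4: round black rubber pad, 66 mm across and 4 mm thick, fixed on the plywood die rack; number 4 of the row of four, 76 mm from centre to centre, at the other end of the row. Origin: centre of its underside, which is 12 mm above the table; its top is 4 mm higher. Its y axis lies along the row, from pad 4 towards pad 1; its x axis lies across the row.
- stop: upright aluminium stop plate fixed on one end of the die rack, 80 mm across the row, 12 mm thick, 45 mm high; it stands 46 mm beyond the centre of the last pad, on some days at pad 1's end and on others at pad 4's end (the other end has only a flat strip). Origin: middle of its lower edge, 12 mm above the table.
- bottle: bystander: white bottle, 60 mm across, 150 mm high, standing on the table to the left or right of the rack. Origin: centre of its underside.
Things that resemble listed ones, but are neither listed nor needed, are in the scene too. What is shaped like the part that bears die_b_center but pink is not meant.

How it is judged:
At the end, for the whole second after the job is handed in: Counting from the pad next to the stop plate, the pads carry the largest, second largest, second smallest and smallest die; each stands on its pad (height within 4 mm), within 12 mm of the pad's centre, upright within 0.08 rad, at rest (((horizontal distance between stop and pad1 below 0.08 m and horizontal distance between die_a_center and pad4 below 0.012 m and z of die_a_center in the frame of pad4 between 0.028 and 0.036 m and horizontal distance between die_b_center and pad3 below 0.012 m and z of die_b_center in the frame of pad3 between 0.03 and 0.038 m and horizontal distance between die_c_center and pad2 below 0.012 m and z of die_c_center in the frame of pad2 between 0.032 and 0.04 m and horizontal distance between die_d_center and pad1 below 0.012 m and z of die_d_center in the frame of pad1 between 0.034 and 0.042 m) or (horizontal distance between stop and pad4 below 0.08 m and horizontal distance between die_a_center and pad1 below 0.012 m and z of die_a_center in the frame of pad1 between 0.028 and 0.036 m and horizontal distance between die_b_center and pad2 below 0.012 m and z of die_b_center in the frame of pad2 between 0.03 and 0.038 m and horizontal distance between die_c_center and pad3 below 0.012 m and z of die_c_center in the frame of pad3 between 0.032 and 0.04 m and horizontal distance between die_d_center and pad4 below 0.012 m and z of die_d_center in the frame of pad4 between 0.034 and 0.042 m)) and angle between each of die_a_center, die_b_center, die_c_center, die_d_center's own z axis and vertical below 0.08 rad and linear speed of each of die_a, die_b, die_c, die_d below 0.02 m/s); the robot touches nothing.
It fails at once if a die is tipped over (more than 0.6 rad from upright) (angle between any of die_a_center, die_b_center, die_c_center, die_d_center's own z axis and vertical above 0.6 rad).
It fails at once if a die is dropped (moves faster than 0.7 m/s while the fingers do not touch it; a fall of some 25 mm) ((linear speed of die_a above 0.7 m/s and contact force between the fingers and die_a below 0.05 N) or (linear speed of die_b above 0.7 m/s and contact force between the fingers and die_b below 0.05 N) or (linear speed of die_c above 0.7 m/s and contact force between the fingers and die_c below 0.05 N) or (linear speed of die_d above 0.7 m/s and contact force between the fingers and die_d below 0.05 N)).
It fails at once if the bottle is shifted by more than 30 mm (distance of bottle from where it was at the start of the episode above 0.03 m).
It also fails if it takes over 96 s, if anything falls off the work surface, if the arm or the gripper's body presses on something with over 40 N, if the wrist force passes 120 N, or if a joint passes its speed limit or range.

## Robot

A 6-joint arm with a two-finger parallel gripper is mounted at the origin on the work surface. World frame = base frame: x ahead of the robot, y to its left, z up, the work surface at z = 0. Lengths are in m, angles in rad, forces in N, time in s.
With the tool pointing down it reaches from about 0.3 to 0.75 m from the base axis. Payload 8.5 kg.
Tool frame: the origin (TCP) lies at the very end of the fingers, on their centre line; the grasp point (between the pads) lies 19 mm behind it; z points along the fingers, y is the line along which they close (so a half turn about z gives the same grasp; the last joint's range is limited). The gripper opens to 88 mm and grips with 3 to 60 N. Pads are 18 mm wide; open, the fingers measure 123 mm over their backs; the gripper's body (75 mm by 187 mm) begins 45 mm behind the grasp point.
Start: joints at [-1.563, 0.381, 1.297, -0, 1.464, -0.215], TCP at [0.122, -0.536, 0.239] pointing down, gripper open.
Joint ranges: [-3.11, 3.11], [-0.89, 2.33], [0.22, 2.48], [-1.42, 4.56], [0.17, 2.85], [-2.88, 2.88]. Speed limits (rad/s): [2.39, 2.39, 3.14, 3.14, 3.14, 3.14].

## Interface

Orientations are given as a rotation vector (axis times angle).
In Python, from rig import env, viewer gives the robot as it stands.
- The arm moves only by the tool arm_command, never from a script. Its argument "series" is a list of rows, each a list of 3 entries, a list of its own where there are three numbers: the gripper's target within -1 to 1 (shut at 1, half-way at 0, fully open at -1), then the shift along the tool's x, y, z normalised to -1 to 1, where 1 is 2 cm, then the turn about the tool's z normalised to -1 to 1, where 1 is 6 degrees. In form: [[jaw, [x, y, z], spin], ...]. A call has 1 to 10 rows; each row shifts and turns the commanded pose from where the row before left it, along the tool's axes as they then stand; what a row does not reach is not made up. A row lasts 1/10 s, in which the tool goes at most 50 mm and 8.59 degrees, less where a joint would pass 70% of its speed; a pose out of reach is approached as far as the arm can. A call with a number of a shift or a turn outside -1 to 1 is refused whole. A call with a gripper value outside its range is refused whole. The fingers move at their own pace and stop on an object; "newtons" is the grip in N (left out, the last holds). Time passes only in rows, so rows that do not move let the fingers close. It gives the time, the measured TCP pose, the force, the opening and the grip force at its end, in the units of the state.
- env.read_state(): the state, without advancing time (a new reading comes with each control period).
- viewer.snapshot(name): name is "scene" or "top" or "wrist"; returns a dict with "image" (400x640x3 uint8, red, green, blue), "camera_matrix" (3x3 intrinsics, pixels), "rvec" (rotation vector, rad) and "tvec" (3), from world to camera coordinates, as OpenCV has them. Camera axes: x right, y down, z forward; pixel columns grow to the right and rows downward; lengths in m; the calibration is good to about 2 mm. A picture is of the moment at which its call begins. There is no depth.
- env.finish_job(): hands the job in; it is judged then, once.
The state is a dict: "t": time; "joint_pos": joint angles; "dq": joint speeds; "joint_efforts": joint torques, N m; "tool_pos": TCP position; "tool_rot": TCP orientation; "contact_force": force on the tool from outside, world axes, zero at the start; "torque": the same for the moment, N m; "opening": opening from 0.0 (shut) to 1.0 (fully open); "grasp_force": force on a finger pad.
Only numpy, scipy, OpenCV 4.12 (cv2) and the standard library are available. Lean on these libraries where they do the work, as an engineer would, in place of code of your own. Each camera call takes 0.05 s, during which the arm holds its last target. There are 200 camera calls.

## Working session

There is one attempt and no reset: what is moved stays moved. The work goes in short steps, Python scripts to look and compute and a tool call to move; the robot and the scene stay as the last step left them, time stands still between calls to the robot, and variables do not carry over. Pictures are saved under pics/ and viewed, at most 15 in all, crops included, and the job is handed in when it is done.

Besides the shell and the picture viewer there is one more tool, called after ">>>" as a command line: name --argument value ..., lists and objects as JSON in quotes. arm_command: Moves the arm, as the interface text tells. Its arguments: {"type":"object","properties":{"series":{"type":"array"},"newtons":{"type":"number"}},"required":["series"]}

```bash
mkdir -p pics; ls; python3 - <<'E'
from rig import env, viewer
import cv2
for n in("scene","top"):
    s=viewer.snapshot(n); cv2.imwrite(f"pics/{n}0.png",s["image"][:,:,::-1]); print(n,s["camera_matrix"],s["rvec"],s["tvec"])
print(env.read_state())
E
```

```text
pics
scene [[475.4362383    0.         324.21201645]
 [  0.         475.4362383  192.97455178]
 [  0.           0.           1.        ]] [ 2.19104102  1.14724842 -0.43931765] [-0.29377484 -0.30192767  1.48296528]
top [[443.24680833   0.         317.9893575 ]
 [  0.         443.24680833 198.24613344]
 [  0.           0.           1.        ]] [ 2.16824257 -2.1971874   0.07911866] [0.0017442  0.55948185 1.19371534]
{'t': 0.1, 'joint_pos': array([-1.56328327e+00,  3.81090771e-01,  1.29813012e+00,  2.82125857e-05,
        1.46356971e+00, -2.15267970e-01]), 'dq': array([-0.00103099, -0.0016536 , -0.00060079,  0.00223537, -0.0001468 ,
        0.00019044]), 'joint_efforts': array([ 3.64323307e-03, -4.38650358e+01, -2.24908054e+01,  7.15035922e-02,
        3.42379301e-02, -6.40567919e-05]), 'tool_pos': array([ 0.12153862, -0.53616194,  0.23823833]), 'tool_rot': array([-3.12094190e+00, -3.49083536e-01, -2.38849048e-04]), 'contact_force': array([-0.09467791,  0.53567865, -0.7497445 ]), 'torque': array([-0.00209961, -0.01398758,  0.00583838]), 'grasp_force': 0.0, 'opening': 0.9993750617080125}
```

View pics/top0.png

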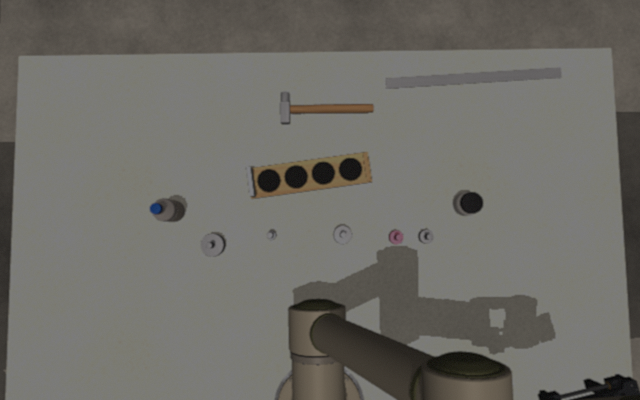

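View pics/scene0.png

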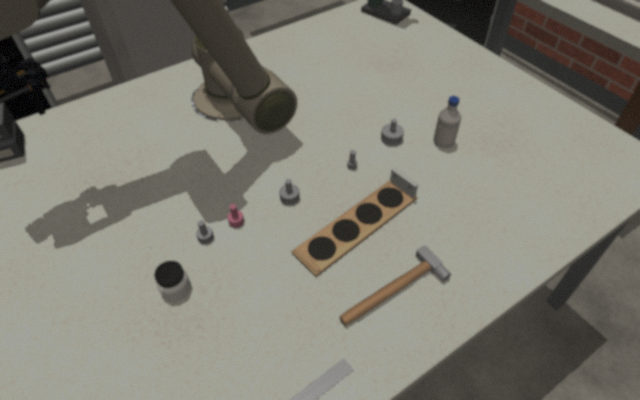

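The top view shows the rack with its stop at the left end (250,181), and pads at (269,181), (296,177), (323,173) and (351,169). The dies are D at (213,244), A (271,234), C (343,233) and B (426,236). The candidates for B are the pink one (396,237) and the steel one (426,236). The steel one is meant, because pink is excluded. I'll confirm that in an enlarged crop.

```bash
cat > h.py <<'E'
import numpy as np, cv2
from rig import env, viewer
def ray(s,uv,z):
    R=cv2.Rodrigues(np.array(s["rvec"],float))[0]; t=np.array(s["tvec"],float).ravel()
    d=R.T@np.linalg.inv(s["camera_matrix"])@np.array([uv[0],uv[1],1.]); c=-R.T@t
    return c+d*(z-c[2])/d[2]
def proj(s,p):
    return cv2.projectPoints(np.array([p],float),np.array(s["rvec"],float),np.array(s["tvec"],float),s["camera_matrix"],None)[0].ravel()
def snap(n,f):
    s=viewer.snapshot(n); cv2.imwrite("pics/"+f,s["image"][:,:,::-1]); return s
E
python3 - <<'E'
from h import *
s=snap("top","t1.png"); im=s["image"]
g=im.max(2); roi=np.zeros_like(g); roi[145:205,245:375]=255
m=((g<45)&(roi>0)).astype(np.uint8)
n,l,st,c=cv2.connectedComponentsWithStats(m)
for i in range(1,n):
    if st[i,4]>100: print("pad",c[i],st[i,2:],ray(s,c[i],.016).round(4))
print("stop",ray(s,(251,181),.057).round(3))
crop=cv2.resize(im[200:260,180:446],None,fx=3,fy=3,interpolation=cv2.INTER_CUBIC)
crop=cv2.convertScaleAbs(crop,alpha=1.6); cv2.imwrite("pics/c1.png",crop[:,:,::-1])
for n,uv,z in(("D",(213,244),.068),("A",(271,234),.056),("C",(343,233),.064),("B",(426,236),.06),("P",(396,237),.06)): print(n,ray(s,uv,z).round(3))
print("bottle",ray(s,(155,209),.15).round(3),ray(s,(475,203),.08))
E
```

```text
pad [350.         168.81717452] [ 21  21 361] [ 0.6402 -0.0952  0.016 ]
pad [322.90082645 172.71349862] [ 21  22 363] [ 0.6304 -0.0202  0.016 ]
pad [295.65135135 176.42702703] [ 22  22 370] [0.621  0.0552 0.016 ]
pad [268.38356164 180.16712329] [ 22  22 365] [0.6117 0.1306 0.016 ]
stop [0.605 0.172 0.057]
D [0.44  0.27  0.068]
A [0.464 0.12  0.056]
C [ 0.464 -0.07   0.064]
B [ 0.453 -0.289  0.06 ]
P [ 0.451 -0.21   0.06 ]
bottle [0.529 0.393 0.15 ] [ 0.53719939 -0.41406318  0.08      ]
```

View pics/c1.png

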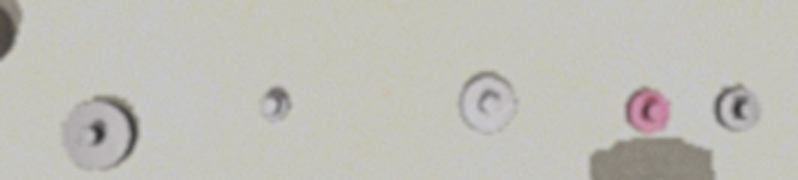

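The crop confirms it: the pink die is at crop (648,110) and the steel die_b is at (738,108). D is at (98,133), A at (276,104) and C at (488,103). The pad spacing measures about 75.7 mm, and the stop is at the +y end. I'll turn the tool by about 84° so its x axis lies along the row, then go to B.

>>> arm_command --series '[[-1,[0,0,0],-1],[-1,[0,0,0],-1],[-1,[0,0,0],-1],[-1,[0,0,0],-1],[-1,[0,0,0],-1],[-1,[0,0,0],-1],[-1,[0,0,0],-1],[-1,[0,0,0],-1],[-1,[0,0,0],-1],[-1,[0,0,0],-1]]' --newtons 30

```text
t: 1.15
tool_pos: [0.1215, -0.5363, 0.2385]
tool_rot: [-2.525, -1.869, -0.001]
contact_force: [0.2, 0.9, 0.0]
opening: 1.001
grasp_force: 0.0
```

>>> arm_command --series '[[-1,[0,0,0],-1],[-1,[0,0,0],-1],[-1,[0,0,0],-1],[-1,[0,0,0],-1],[-1,[0,0,0],0],[-1,[0,0,0],0]]'

```text
t: 1.75
tool_pos: [0.1215, -0.5363, 0.2386]
tool_rot: [-2.09, -2.346, -0.0]
contact_force: [0.5, -0.1, -0.7]
opening: 0.996
grasp_force: 0.0
```

```bash
cat >> h.py <<'E'
def togo(x,y,z):
    st=env.read_state(); R=cv2.Rodrigues(np.array(st["tool_rot"]))[0]
    d=R.T@(np.array([x,y,z])-st["tool_pos"])/.02
    print("t",st["t"],"tcp",st["tool_pos"].round(4),"heading",np.degrees(np.arctan2(R[1,0],R[0,0])).round(2),"open",round(st["opening"],3),"units to go",d.round(2)); return d
E
python3 -c "
from h import *
togo(.453,-.289,.2)"
```

```text
t 1.75 tcp [ 0.1215 -0.5363  0.2386] heading 96.61 open 0.996 units to go [10.38 17.89  1.93]
```

>>> arm_command --series '[[-1,[0.52,0.9,0.1],0],[-1,[0.52,0.9,0.1],0],[-1,[0.52,0.9,0.1],0],[-1,[0.52,0.9,0.1],0],[-1,[0.52,0.9,0.1],0],[-1,[0.52,0.9,0.1],0],[-1,[0.52,0.9,0.1],0],[-1,[0.52,0.9,0.1],0],[-1,[0.52,0.9,0.1],0],[-1,[0.52,0.9,0.1],0]]'

```text
t: 2.75
tool_pos: [0.2886, -0.4113, 0.2187]
tool_rot: [-2.09, -2.346, -0.0]
contact_force: [0.8, 0.6, -0.2]
opening: 0.997
grasp_force: 0.0
```

>>> arm_command --series '[[-1,[0.52,0.9,0.1],0],[-1,[0.52,0.9,0.1],0],[-1,[0.52,0.9,0.1],0],[-1,[0.52,0.9,0.1],0],[-1,[0.52,0.9,0.1],0],[-1,[0.52,0.9,0.1],0],[-1,[0.52,0.9,0.1],0],[-1,[0.52,0.9,0.1],0],[-1,[0.5,0.9,0.1],0],[-1,[0,0,0],0]]'

```text
t: 3.75
tool_pos: [0.439, -0.299, 0.2004]
tool_rot: [-2.086, -2.349, -0.001]
contact_force: [-1.0, 0.1, -0.4]
opening: 0.998
grasp_force: 0.0
```

```bash
python3 -c "
from h import *
togo(.453,-.289,.2)
s=snap('wrist','w1.png')
for n,p in (('B',(.453,-.289,.06)),('P',(.451,-.21,.06)),('C',(.464,-.07,.064))): print(n,proj(s,p))
"
```

```text
t 3.75 tcp [ 0.439  -0.299   0.2004] heading 96.78 open 0.998 units to go [0.41 0.75 0.02]
B [335.97583811 179.84895588]
P [345.0309747   99.50005764]
C [387.66549517 -86.77897758]
```

View pics/w1.png

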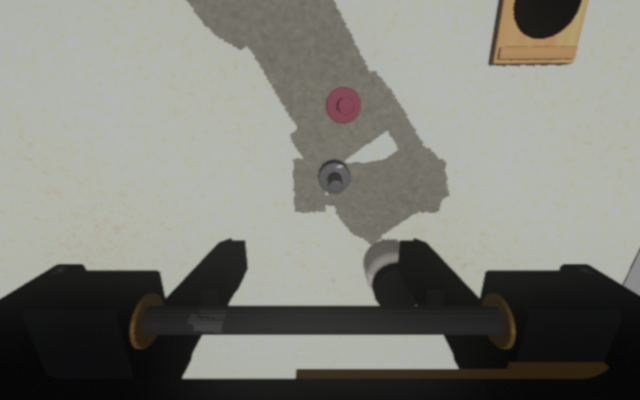

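The wrist view shows the steel die_b with its shank at (336,181), against (336,180) predicted. The pink one is at (344,104), and the mug is clear behind. I'll centre and go down to TCP z 0.030, 6 mm above the body.

>>> arm_command --series '[[-1,[0.35,0.7,0],0],[-1,[0,0,1],0],[-1,[0,0,1],0],[-1,[0,0,1],0],[-1,[0,0,1],0],[-1,[0,0,1],0],[-1,[0,0,1],0],[-1,[0,0,1],0],[-1,[0,0,1],0],[-1,[0,0,0.5],0]]'

```text
t: 4.8
tool_pos: [0.4507, -0.2915, 0.0294]
tool_rot: [-2.087, -2.346, -0.0]
contact_force: [0.2, 1.1, -0.2]
opening: 1.006
grasp_force: 0.0
```

>>> arm_command --series '[[-1,[0,0,0],0],[1,[0,0,0],0],[1,[0,0,0],0],[1,[0,0,0],0],[1,[0,0,0],0],[1,[0,0,0],0],[1,[0,0,0],0],[1,[0,0,0],0],[1,[0,0,0],0],[1,[0,0,0],0]]' --newtons 40

```text
t: 5.8
tool_pos: [0.451, -0.2917, 0.0307]
tool_rot: [-2.086, -2.349, -0.0]
contact_force: [-0.0, 0.6, 0.2]
opening: 0.203
grasp_force: 0.1
```

```bash
python3 -c "
from h import *
togo(.6304,-.0202,.14)
s=snap('wrist','w2.png')"
```

```text
t 5.8 tcp [ 0.451  -0.2917  0.0307] heading 96.77 open 0.203 units to go [12.42 10.51 -5.46]
```

View pics/w2.png

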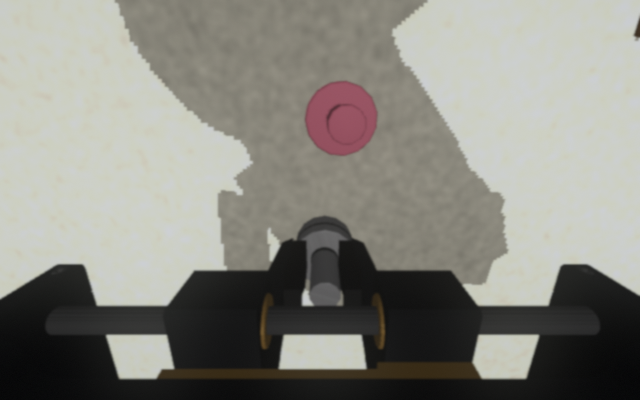

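The die_b shank at (325,270) sits between the fingers, which are nearly closed. I'll finish the grip and lift.

>>> arm_command --series '[[1,[0,0,0],0],[1,[0,0,0],0],[1,[0,0,0],0],[1,[0,0,0],0],[1,[0,0,-0.3],0],[1,[0,0,-0.6],0],[1,[0,0,-1],0],[1,[0,0,-1],0],[1,[0,0,-1],0],[1,[0,0,-1],0]]'

```text
t: 6.85
tool_pos: [0.4509, -0.2916, 0.1305]
tool_rot: [2.086, 2.348, -0.0]
contact_force: [-0.6, 0.1, -3.3]
opening: 0.166
grasp_force: 39.9
```

```bash
python3 -c "
from h import *
togo(.6304,-.0202,.14);print(env.read_state()['contact_force'])
s=snap('wrist','w3.png')"
```

```text
t 6.85 tcp [ 0.4509 -0.2916  0.1305] heading 96.77 open 0.166 units to go [12.42 10.51 -0.48]
[-0.62122989  0.11083578 -3.26855492]
```

View pics/w3.png

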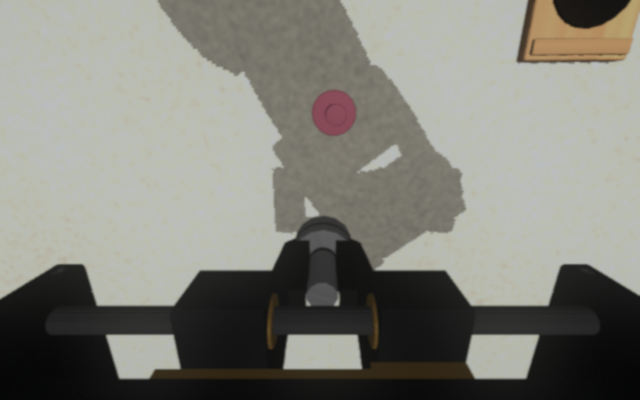

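die_b is held: 40 N of grip, opening 14.6 mm, 3.3 N of weight. I'll carry it to the third pad from the stop.

>>> arm_command --series '[[1,[0.5,0.4,0],0],[1,[1,0.8,0],0],[1,[1,0.85,0],0],[1,[1,0.85,0],0],[1,[1,0.85,0],0],[1,[1,0.85,0],0],[1,[1,0.85,0],0],[1,[1,0.85,0],0],[1,[1,0.85,0],0],[1,[1,0.85,0],0]]'

```text
t: 7.9
tool_pos: [0.5875, -0.082, 0.1275]
tool_rot: [-2.085, -2.347, 0.001]
contact_force: [-0.3, 0.3, -1.4]
opening: 0.17
grasp_force: 39.9
```

>>> arm_command --series '[[1,[1,0.85,0],0],[1,[1,0.85,0],0],[1,[0.6,0.6,0],0],[1,[0.32,0.3,0],0],[1,[0,0,0],0],[1,[0,0,0],0]]'

```text
t: 8.5
tool_pos: [0.6317, -0.0202, 0.1282]
tool_rot: [-2.086, -2.348, 0.001]
contact_force: [0.5, -0.5, -2.7]
opening: 0.168
grasp_force: 39.9
```

```bash
python3 -c "
from h import *
togo(.6304,-.0202,.048)
s=snap('wrist','w4.png')
tz=env.read_state()['tool_pos'][2]
print('shanktop',ray(s,(322,294),tz-.0307+.060), proj(s,(.6304,-.0202,.016)),proj(s,(.621,.0552,.016)))"
```

```text
t 8.5 tcp [ 0.6317 -0.0202  0.1282] heading 96.76 open 0.168 units to go [ 0.01 -0.06  4.01]
shanktop [ 0.63281338 -0.02385839  0.15770043] [320.17427286 195.70114005] [319.48719094 112.33772702]
```

View pics/w4.png

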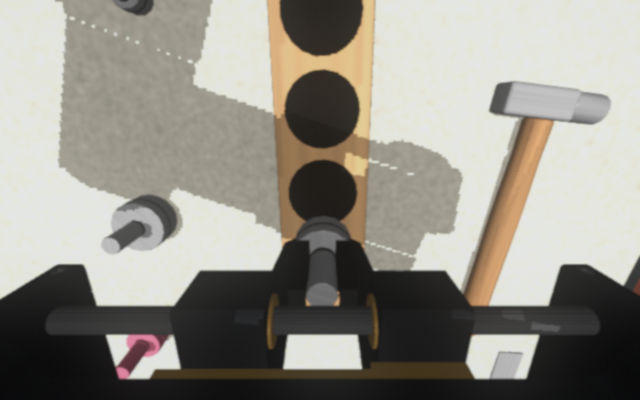

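Pads are seen at (322,193) and (322,109), within 3 px of prediction, and die_b hangs over pad 3. I'll shift about 3 mm along the row and lower.

>>> arm_command --series '[[1,[0.15,0,0.5],0],[1,[0,0,0.8],0],[1,[0,0,0.8],0],[1,[0,0,0.8],0],[1,[0,0,0.5],0],[1,[0,0,0.3],0],[1,[0,0,0.1],0],[1,[0,0,0.1],0],[1,[0,0,0.1],0],[1,[0,0,0],0]]'

```text
t: 9.55
tool_pos: [0.632, -0.0171, 0.0489]
tool_rot: [2.086, 2.348, 0.0]
contact_force: [-0.3, 0.0, -2.6]
opening: 0.169
grasp_force: 39.9
```

>>> arm_command --series '[[1,[0,0,0.06],0],[1,[0,0,0.05],0],[1,[0,0,0],0],[1,[0,0,0],0]]'

```text
t: 9.95
tool_pos: [0.6321, -0.017, 0.0467]
tool_rot: [2.086, 2.348, 0.0]
contact_force: [-0.4, 0.6, -0.6]
opening: 0.168
grasp_force: 39.9
```

The weight has come off the tool (−0.6 N), so die_b is seated. I'll open and rise.

>>> arm_command --series '[[-0.4,[0,0,0],0],[-1,[0,0,0],0],[-1,[0,0,0],0],[-1,[0,0,0],0],[-1,[0,0,-0.5],0],[-1,[0,0,-1],0],[-1,[0,0,-1],0],[-1,[0,0,-1],0],[-1,[0,0,-1],0],[-1,[0,0,-1],0]]'

```text
t: 10.95
tool_pos: [0.6319, -0.0171, 0.1583]
tool_rot: [2.086, 2.348, 0.001]
contact_force: [0.0, -0.4, -0.1]
opening: 0.995
grasp_force: 0.0
```

```bash
python3 -c "
from h import *
togo(.464,-.07,.15)"
```

```text
t 10.95 tcp [ 0.6319 -0.0171  0.1583] heading 96.77 open 0.995 units to go [-1.64 -8.65  0.41]
```

>>> arm_command --series '[[-1,[-0.2,-0.9,-0.1],0],[-1,[-0.2,-1,-0.2],0],[-1,[-0.2,-1,-0.2],0],[-1,[-0.2,-1,-0.2],0],[-1,[-0.2,-1,-0.2],0],[-1,[-0.2,-1,-0.2],0],[-1,[-0.2,-1,-0.2],0],[-1,[-0.2,-1,-0.2],0],[-1,[0,-0.7,0],0],[-1,[0,0,0],0]]'

```text
t: 11.95
tool_pos: [0.4639, -0.0692, 0.1875]
tool_rot: [2.087, 2.347, 0.0]
contact_force: [0.2, -0.2, -0.1]
opening: 0.999
grasp_force: 0.0
```

```bash
python3 -c "
from h import *
togo(.464,-.07,.034)
s=snap('wrist','w5.png')
for n,p in (('C',(.464,-.07,.064)),('Cb',(.464,-.07,.028)),('A',(.464,.12,.056)),('B',(.632,-.02,.076))): print(n,proj(s,p))"
```

```text
t 11.95 tcp [ 0.4639 -0.0692  0.1875] heading 96.72 open 0.999 units to go [-0.04 -0.    7.68]
C [321.37349992 193.01538533]
Cb [321.43096387 183.23248738]
A [348.88015747 -33.42783389]
B [509.57735114 165.79901036]
```

View pics/w5.png

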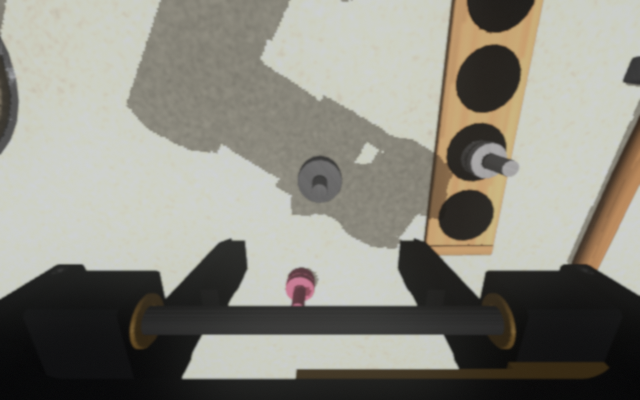

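die_b stands on its pad at (485,160). die_c's body is at (320,179) with its shank top at (320,185), slightly farther than predicted, so I'll refine it.

```bash
python3 -c "
from h import *
s=viewer.snapshot('wrist'); im=s['image']
g=im.max(2).astype(int)
m=((g<100)&(g>0)).astype(np.uint8); m[:, :290]=0;m[:,350:]=0;m[:150]=0;m[215:]=0
print(np.argwhere(m).mean(0)[::-1], m.sum(), g[145:215:5,320], g[180,290:352:5])
print(ray(s,(320,184),.064),ray(s,(320,179),.022))
crop=cv2.resize(im[140:220,270:370],None,fx=6,fy=6,interpolation=cv2.INTER_CUBIC); cv2.imwrite('pics/c5.png',cv2.convertScaleAbs(crop,alpha=1.5)[:,:,::-1])"
```

```text
[318.57583548 170.98971722] 389 [138 134 102  94 109 111  76  65 105 107 104 105 139 137] [139 133 107 105  96  66  65  75 107 107 108 139 134]
[ 0.46260253 -0.06094915  0.064     ] [ 0.46305122 -0.06694241  0.022     ]
```

View pics/c5.png

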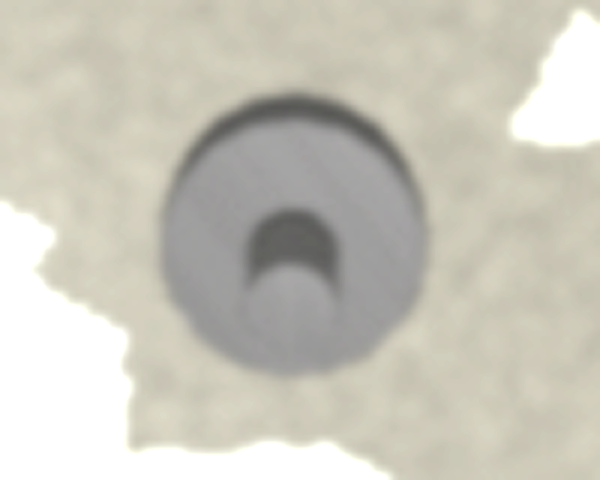

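The true shank top is at (318.5,191) and the body top centre at (319.5,181), which puts C at (0.462,−0.068). I'll go down and grip.

>>> arm_command --series '[[-1,[0.05,-0.1,0.7],0],[-1,[0,0,1],0],[-1,[0,0,1],0],[-1,[0,0,1],0],[-1,[0,0,1],0],[-1,[0,0,1],0],[-1,[0,0,1],0],[-1,[0,0,1],0],[-1,[0,0,0],0],[1,[0,0,0],0]]'

```text
t: 13.05
tool_pos: [0.4634, -0.0683, 0.0328]
tool_rot: [-2.086, -2.349, -0.0]
contact_force: [0.2, 0.1, 0.4]
opening: 0.93
grasp_force: 0.0
```

>>> arm_command --series '[[1,[0,0,0],0],[1,[0,0,0],0],[1,[0,0,0],0],[1,[0,0,0],0],[1,[0,0,0],0],[1,[0,0,0],0],[1,[0,0,0],0],[1,[0,0,0],0],[1,[0,0,0],0],[1,[0,0,0],0]]'

```text
t: 14.05
tool_pos: [0.4624, -0.0682, 0.0324]
tool_rot: [-2.086, -2.348, 0.001]
contact_force: [-2.6, -0.6, 0.3]
opening: 0.169
grasp_force: 40.0
```

>>> arm_command --series '[[1,[0,0,0],0],[1,[0,0,0],0],[1,[0,0,-0.3],0],[1,[0,0,-0.6],0],[1,[0,0,-1],0],[1,[0,0,-1],0],[1,[0,0,-1],0],[1,[0,0,-1],0],[1,[0,0,-0.6],0],[1,[0,0,0],0]]'

```text
t: 15.05
tool_pos: [0.4635, -0.0685, 0.144]
tool_rot: [2.084, 2.346, 0.002]
contact_force: [-0.6, 0.3, -5.5]
opening: 0.168
grasp_force: 40.0
```

```bash
python3 -c "
from h import *
togo(.622,.057,.14)
s=snap('wrist','w6.png')"
```

```text
t 15.05 tcp [ 0.4635 -0.0685  0.144 ] heading 96.77 open 0.168 units to go [5.3  8.61 0.22]
```

>>> arm_command --series '[[1,[0.3,0.45,0],0],[1,[0.6,0.95,0],0],[1,[0.6,0.95,0],0],[1,[0.6,0.95,0],0],[1,[0.6,0.95,0],0],[1,[0.6,0.95,0],0],[1,[0.6,0.95,0],0],[1,[0.6,0.95,0],0],[1,[0.5,0.9,0],0],[1,[0.3,0.61,0],0]]'

```text
t: 16.1
tool_pos: [0.6221, 0.059, 0.1409]
tool_rot: [-2.084, -2.348, 0.001]
contact_force: [0.1, -0.5, -3.9]
opening: 0.164
grasp_force: 40.0
```

>>> arm_command --series '[[1,[0,0,0.5],0],[1,[0,0,0.8],0],[1,[0,0,0.8],0],[1,[0,0,0],0],[1,[0,0,0],0]]'

```text
t: 16.6
tool_pos: [0.6209, 0.0572, 0.0999]
tool_rot: [-2.086, -2.348, 0.001]
contact_force: [0.2, -0.5, -4.2]
opening: 0.171
grasp_force: 40.0
```

```bash
python3 -c "
from h import *
togo(.622,.057,.0485)
s=snap('wrist','w7.png')
for p in ((.622,.057,.016),(.6117,.1306,.016)):print(proj(s,p))"
```

```text
t 16.6 tcp [0.6209 0.0572 0.0999] heading 96.76 open 0.171 units to go [-0.02  0.06  2.57]
[322.73482194 206.45744951]
[320.80900136 116.45441275]
```

View pics/w7.png

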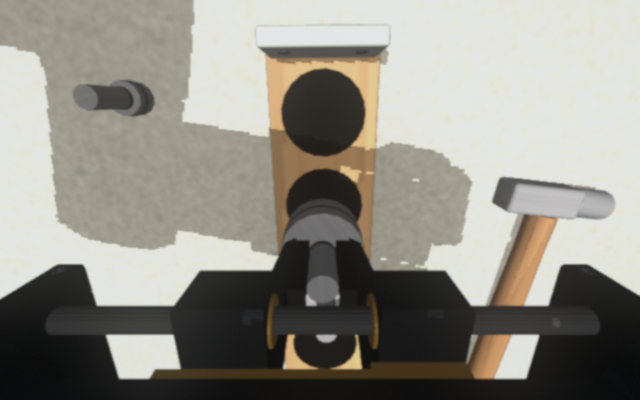

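The pad next to the stop is at (323,112), and pad 2's disc is centred at about (324,206), right under die_c. I'll lower it.

>>> arm_command --series '[[1,[0,0.1,0.6],0],[1,[0,0,0.8],0],[1,[0,0,0.6],0],[1,[0,0,0.3],0],[1,[0,0,0.1],0],[1,[0,0,0.1],0],[1,[0,0,0.05],0],[1,[0,0,0.03],0],[1,[0,0,0],0],[1,[0,0,0],0]]'

```text
t: 17.65
tool_pos: [0.6233, 0.0574, 0.0492]
tool_rot: [2.086, 2.348, 0.0]
contact_force: [0.1, 0.4, -3.5]
opening: 0.169
grasp_force: 40.0
```

>>> arm_command --series '[[1,[0,0,0.05],0],[1,[0,0,0.02],0],[1,[0,0,0],0]]'

```text
t: 17.95
tool_pos: [0.6234, 0.0574, 0.0484]
tool_rot: [2.086, 2.348, 0.001]
contact_force: [-2.9, -0.6, 6.0]
opening: 0.167
grasp_force: 40.0
```

Seated (+6 N). Release, rise, and head for A.

>>> arm_command --series '[[-0.4,[0,0,0],0],[-1,[0,0,0],0],[-1,[0,0,0],0],[-1,[0,0,0],0],[-1,[0,0,-0.5],0],[-1,[0,0,-1],0],[-1,[0,0,-1],0],[-1,[0,0,-1],0],[-1,[0,0,-1],0],[-1,[0,0,-1],0]]'

```text
t: 18.95
tool_pos: [0.6232, 0.0574, 0.1592]
tool_rot: [2.086, 2.348, 0.001]
contact_force: [-0.3, -0.1, 0.8]
opening: 1.0
grasp_force: 0.0
```

```bash
python3 -c "
from h import *
togo(.463,.12,.19)"
```

```text
t 18.95 tcp [0.6232 0.0574 0.1592] heading 96.77 open 1.0 units to go [ 4.05 -7.59 -1.55]
```

>>> arm_command --series '[[-1,[0.4,-0.8,-0.2],0],[-1,[0.5,-1,-0.2],0],[-1,[0.5,-1,-0.2],0],[-1,[0.5,-1,-0.2],0],[-1,[0.5,-1,-0.2],0],[-1,[0.5,-1,-0.2],0],[-1,[0.5,-1,-0.2],0],[-1,[0.5,-0.6,-0.1],0],[-1,[0.1,-0.2,0],0],[-1,[0,0,0],0]]'

```text
t: 19.95
tool_pos: [0.463, 0.1192, 0.1879]
tool_rot: [2.085, 2.349, 0.001]
contact_force: [-0.5, -0.5, -0.6]
opening: 0.997
grasp_force: 0.0
```

```bash
python3 -c "
from h import *
togo(.463,.12,.026)
s=snap('wrist','w8.png'); im=s['image']
print(proj(s,(.463,.12,.056)),proj(s,(.463,.12,.020)),proj(s,(.44,.27,.068)),proj(s,(.622,.057,.08)))
cv2.imwrite('pics/c8.png',cv2.resize(im[0:230,200:600],None,fx=2,fy=2)[:,:,::-1])"
```

```text
t 19.95 tcp [0.463  0.1192 0.1879] heading 96.8 open 0.997 units to go [ 0.04 -0.    8.09]
[321.44832769 189.03537869] [321.49511996 179.90501982] [315.05130078  13.09505219] [467.72667399 271.60746232]
```

View pics/c8.png

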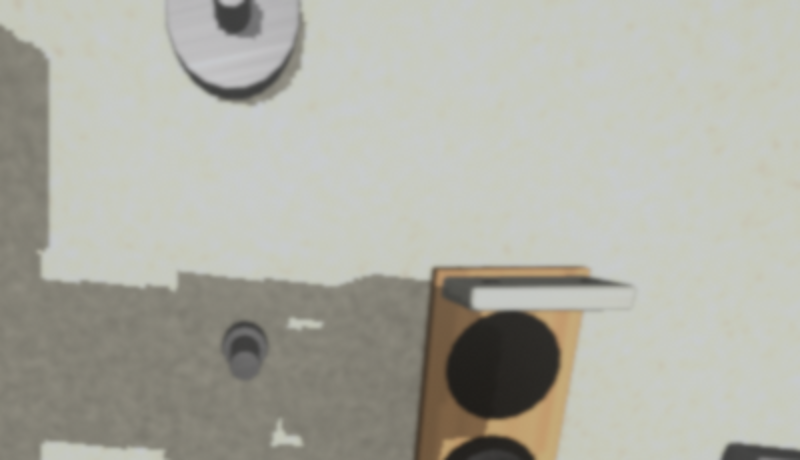

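die_a's shank top is at (322.5,182) against 189 predicted, so A is about 6 mm further along +y. D at (316,4) is also about 7 mm farther. I'll shift, go down and grip.

>>> arm_command --series '[[-1,[0.35,0.05,0.5],0],[-1,[0,0,1],0],[-1,[0,0,1],0],[-1,[0,0,1],0],[-1,[0,0,1],0],[-1,[0,0,1],0],[-1,[0,0,1],0],[-1,[0,0,1],0],[-1,[0,0,0.5],0],[-1,[0,0,0],0]]'

```text
t: 21.0
tool_pos: [0.4627, 0.1261, 0.0261]
tool_rot: [-2.085, -2.347, 0.003]
contact_force: [0.2, 0.5, -0.3]
opening: 0.998
grasp_force: 0.0
```

>>> arm_command --series '[[1,[0,0,0],0],[1,[0,0,0],0],[1,[0,0,0],0],[1,[0,0,0],0],[1,[0,0,0],0],[1,[0,0,0],0],[1,[0,0,0],0],[1,[0,0,0],0],[1,[0,0,0],0],[1,[0,0,0],0]]' --newtons 30

```text
t: 22.0
tool_pos: [0.463, 0.126, 0.0275]
tool_rot: [-2.086, -2.348, 0.0]
contact_force: [0.3, 0.8, -1.3]
opening: 0.169
grasp_force: 29.9
```

>>> arm_command --series '[[1,[0,0,0],0],[1,[0,0,0],0],[1,[0,0,-0.3],0],[1,[0,0,-0.6],0],[1,[0,0,-1],0],[1,[0,0,-1],0],[1,[0,0,-1],0],[1,[0,0,-1],0],[1,[0,0,-0.6],0],[1,[0,0,0],0]]'

```text
t: 23.0
tool_pos: [0.4636, 0.1261, 0.1392]
tool_rot: [2.085, 2.347, 0.004]
contact_force: [-0.2, 0.2, -1.9]
opening: 0.172
grasp_force: 29.9
```

```bash
python3 -c "
from h import *
togo(.6415,-.093,.14)
s=snap('wrist','w9.png')
p=env.read_state()['tool_pos'];p[2]+=.056-.0265
print(proj(s,p))"
```

```text
t 23.0 tcp [0.4636 0.1261 0.1392] heading 96.77 open 0.172 units to go [-1.193e+01  7.540e+00 -1.000e-02]
[319.89111679 285.93653266]
```

>>> arm_command --series '[[1,[-0.5,0.3,0],0],[1,[-1,0.6,0],0],[1,[-1,0.65,0],0],[1,[-1,0.65,0],0],[1,[-1,0.65,0],0],[1,[-1,0.65,0],0],[1,[-1,0.65,0],0],[1,[-1,0.65,0],0],[1,[-1,0.65,0],0],[1,[-1,0.65,0],0]]'

```text
t: 24.05
tool_pos: [0.607, -0.0499, 0.1362]
tool_rot: [-2.086, -2.347, 0.001]
contact_force: [-0.1, 0.2, -1.7]
opening: 0.174
grasp_force: 29.9
```

>>> arm_command --series '[[1,[-1,0.65,0],0],[1,[-0.9,0.5,0],0],[1,[-0.5,0.3,0],0],[1,[0,0,0],0],[1,[0,0,0],0]]'

```text
t: 24.55
tool_pos: [0.6406, -0.0922, 0.1369]
tool_rot: [-2.086, -2.348, 0.001]
contact_force: [-0.5, 1.8, -1.5]
opening: 0.168
grasp_force: 29.9
```

```bash
python3 -c "
from h import *
togo(.6415,-.093,.0435)
s=snap('wrist','w10.png'); print(proj(s,(.6415,-.093,.016)))
s=snap('top','t2.png')"
```

```text
t 24.55 tcp [ 0.6406 -0.0922  0.1369] heading 96.76 open 0.168 units to go [-0.05  0.05  4.67]
[322.41202639 194.00819411]
```

View pics/w10.png

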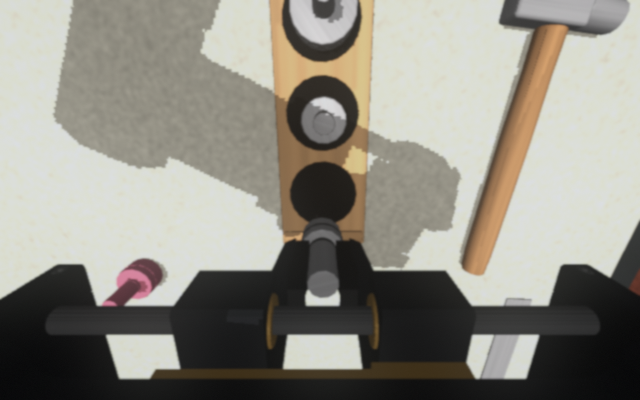

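Pad 4 is centred at (323,193), within 1 px of prediction. B and C look centred on their pads at (323,117) and (322,12). I'll lower A.

>>> arm_command --series '[[1,[0,0.05,0.6],0],[1,[0,0,1],0],[1,[0,0,1],0],[1,[0,0,0.9],0],[1,[0,0,0.6],0],[1,[0,0,0.3],0],[1,[0,0,0.1],0],[1,[0,0,0.1],0],[1,[0,0,0],0],[1,[0,0,0],0]]'

```text
t: 25.65
tool_pos: [0.6423, -0.0924, 0.0461]
tool_rot: [2.086, 2.348, 0.001]
contact_force: [-1.2, -0.2, -1.4]
opening: 0.168
grasp_force: 29.9
```

>>> arm_command --series '[[1,[0,0,0.05],0],[1,[0,0,0.05],0],[1,[0,0,0.03],0],[1,[0,0,0],0],[1,[0,0,0],0]]'

```text
t: 26.15
tool_pos: [0.6421, -0.0925, 0.0434]
tool_rot: [2.086, 2.348, 0.0]
contact_force: [-1.8, -0.3, 5.1]
opening: 0.167
grasp_force: 29.9
```

Seated. Release, rise, and go on to D.

>>> arm_command --series '[[-0.4,[0,0,0],0],[-1,[0,0,0],0],[-1,[0,0,0],0],[-1,[0,0,0],0],[-1,[0,0,-0.5],0],[-1,[0,0,-1],0],[-1,[0,0,-1],0],[-1,[0,0,-1],0],[-1,[0,0,-1],0],[-1,[0,0,-1],0]]'

```text
t: 27.15
tool_pos: [0.642, -0.0923, 0.1546]
tool_rot: [2.086, 2.348, 0.0]
contact_force: [0.2, 0.7, 0.1]
opening: 1.0
grasp_force: 0.0
```

```bash
python3 -c "
from h import *
togo(.44,.275,.19)"
```

```text
t 27.15 tcp [ 0.642  -0.0923  0.1546] heading 96.77 open 1.0 units to go [19.43 -7.86 -1.78]
```

>>> arm_command --series '[[-1,[0.7,-0.4,-0.5],0],[-1,[0.95,-0.4,-0.4],0],[-1,[0.95,-0.4,-0.4],0],[-1,[0.95,-0.4,-0.4],0],[-1,[0.95,-0.4,-0.1],0],[-1,[0.95,-0.4,0],0],[-1,[0.95,-0.4,0],0],[-1,[0.95,-0.4,0],0],[-1,[0.95,-0.4,0],0],[-1,[0.95,-0.4,0],0]]'

```text
t: 28.15
tool_pos: [0.5397, 0.0835, 0.1888]
tool_rot: [-2.086, -2.349, 0.0]
contact_force: [0.6, 0.8, 0.4]
opening: 1.002
grasp_force: 0.0
```

>>> arm_command --series '[[-1,[0.95,-0.4,0],0],[-1,[0.95,-0.4,0],0],[-1,[0.95,-0.4,0],0],[-1,[0.95,-0.4,0],0],[-1,[0.95,-0.4,0],0],[-1,[0.95,-0.4,0],0],[-1,[0.95,-0.4,0],0],[-1,[0.95,-0.4,0],0],[-1,[0.95,-0.4,0],0],[-1,[0.95,-0.2,0],0]]'

```text
t: 29.15
tool_pos: [0.4414, 0.2628, 0.1889]
tool_rot: [-2.086, -2.349, 0.001]
contact_force: [-0.4, 0.1, 0.4]
opening: 1.001
grasp_force: 0.0
```

>>> arm_command --series '[[-1,[0.6,-0.06,0],0],[-1,[0,0,0],0],[-1,[0,0,0],0]]'

```text
t: 29.45
tool_pos: [0.4403, 0.2733, 0.1888]
tool_rot: [2.086, 2.349, -0.001]
contact_force: [-0.3, -0.5, 1.1]
opening: 0.998
grasp_force: 0.0
```

```bash
python3 -c "
from h import *
togo(.44,.275,.038)
s=snap('wrist','w11.png'); im=s['image']
print(proj(s,(.44,.275,.068)),proj(s,(.44,.275,.032)))
cv2.imwrite('pics/c11.png',cv2.resize(im[100:300,220:480],None,fx=3,fy=3)[:,:,::-1])"
```

```text
t 29.45 tcp [0.4403 0.2733 0.1888] heading 96.79 open 0.998 units to go [ 0.09 -0.    7.54]
[321.34754256 191.37203647] [321.43516173 181.6682008 ]
```

View pics/c11.png

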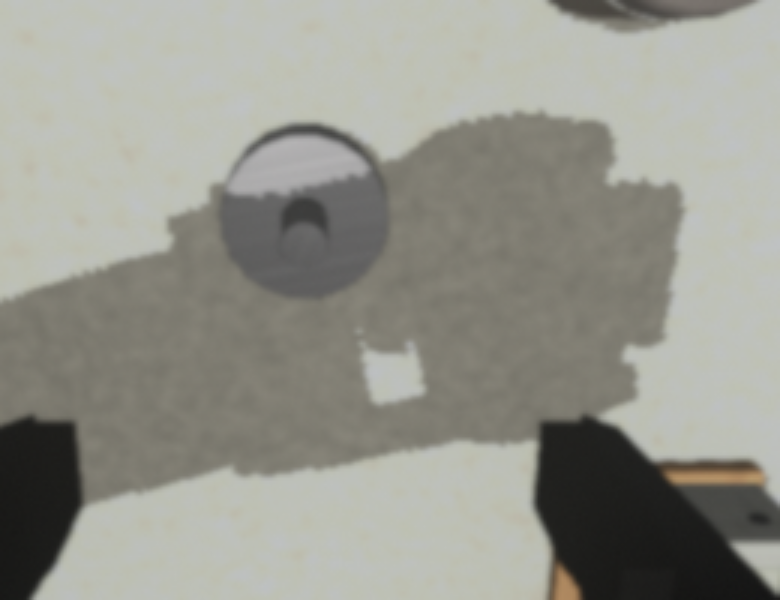

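```bash
python3 -c "
from h import *
s=viewer.snapshot('wrist'); print(ray(s,(321,181.7),.068),ray(s,(321.3,171.7),.032))
s=viewer.snapshot('top'); print(proj(s,(.44,.285,.032)),proj(s,(.44,.275,.032)), ray(s,(212.7,244.3),.032))"
```

```text
[0.43869373 0.28438621 0.068     ] [0.43871622 0.28580559 0.032     ]
[210.73719169 243.56278984] [214.44565064 243.51389538] [0.43795293 0.27969811 0.032     ]
```

The wrist gives D at (0.4387,0.285) and the top view gives (0.438,0.280). I'll use (0.439,0.283) and go down.

>>> arm_command --series '[[-1,[0.5,0,0.5],0],[-1,[0,0,1],0],[-1,[0,0,1],0],[-1,[0,0,1],0],[-1,[0,0,1],0],[-1,[0,0,1],0],[-1,[0,0,1],0],[-1,[0,0,0.8],0],[-1,[0,0,0.3],0],[-1,[0,0,0],0]]'

```text
t: 30.6
tool_pos: [0.4388, 0.2833, 0.0361]
tool_rot: [-2.086, -2.348, 0.002]
contact_force: [0.0, -0.2, 0.1]
opening: 1.0
grasp_force: 0.0
```

>>> arm_command --series '[[1,[0,0,0],0],[1,[0,0,0],0],[1,[0,0,0],0],[1,[0,0,0],0],[1,[0,0,0],0],[1,[0,0,0],0],[1,[0,0,0],0],[1,[0,0,0],0],[1,[0,0,0],0],[1,[0,0,0],0]]' --newtons 45

```text
t: 31.6
tool_pos: [0.4385, 0.2832, 0.0369]
tool_rot: [-2.086, -2.348, 0.002]
contact_force: [-3.1, -1.0, 2.6]
opening: 0.167
grasp_force: 45.0
```

>>> arm_command --series '[[1,[0,0,0],0],[1,[0,0,0],0],[1,[0,0,-0.3],0],[1,[0,0,-0.6],0],[1,[0,0,-1],0],[1,[0,0,-1],0],[1,[0,0,-1],0],[1,[0,0,-1],0],[1,[0,0,-0.6],0],[1,[0,0,0],0]]'

```text
t: 32.6
tool_pos: [0.4399, 0.2836, 0.1489]
tool_rot: [2.085, 2.347, 0.005]
contact_force: [0.4, 0.4, -8.6]
opening: 0.167
grasp_force: 45.0
```

```bash
python3 -c "
from h import *
togo(.613,.132,.14)
s=snap('wrist','w12.png')
p=env.read_state()['tool_pos'];p[2]+=.068-.0375
print(proj(s,p))"
```

```text
t 32.6 tcp [0.4399 0.2836 0.1489] heading 96.76 open 0.167 units to go [-8.54  7.7   0.47]
[319.72255699 287.23047424]
```

>>> arm_command --series '[[1,[-0.5,0.45,0],0],[1,[-0.95,0.85,0],0],[1,[-0.95,0.85,0],0],[1,[-0.95,0.85,0],0],[1,[-0.95,0.85,0],0],[1,[-0.95,0.85,0],0],[1,[-0.95,0.85,0],0],[1,[-0.95,0.85,0],0],[1,[-0.84,0.8,0],0],[1,[-0.5,0.45,0],0]]'

```text
t: 33.65
tool_pos: [0.6123, 0.1306, 0.1455]
tool_rot: [-2.088, -2.346, 0.002]
contact_force: [-0.5, -0.2, -9.4]
opening: 0.164
grasp_force: 45.0
```

>>> arm_command --series '[[1,[0,0,0.4],0],[1,[0,0,0.5],0],[1,[0,0,0.3],0],[1,[0,0,0],0],[1,[0,0,0],0]]'

```text
t: 34.15
tool_pos: [0.6108, 0.1333, 0.123]
tool_rot: [-2.085, -2.349, 0.0]
contact_force: [-0.3, -0.4, -7.8]
opening: 0.168
grasp_force: 45.0
```

```bash
python3 -c "
from h import *
togo(.613,.132,.0529)
s=snap('wrist','w13.png'); print(proj(s,(.613,.132,.016)),proj(s,(.605,.178,.057)))"
```

```text
t 34.15 tcp [0.6108 0.1333 0.123 ] heading 96.81 open 0.168 units to go [-0.08  0.1   3.5 ]
[323.60469879 199.12436127] [320.66494567 157.69734968]
```

View pics/w13.png

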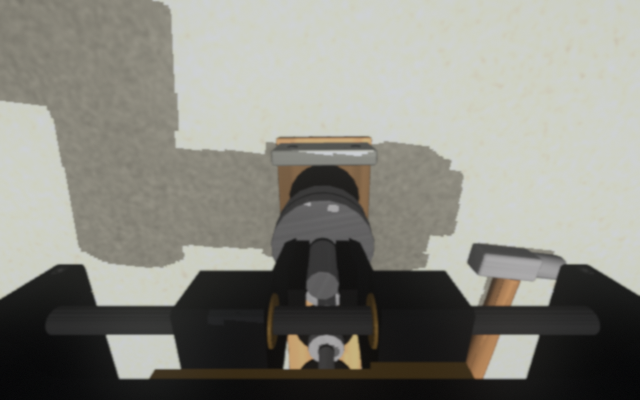

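The pad is at about (324,199), as predicted, and D is centred in the hand at (322,287). I'll lower it.

>>> arm_command --series '[[1,[-0.06,0.1,0.5],0],[1,[0,0,0.8],0],[1,[0,0,0.8],0],[1,[0,0,0.6],0],[1,[0,0,0.3],0],[1,[0,0,0.2],0],[1,[0,0,0.1],0],[1,[0,0,0.1],0],[1,[0,0,0],0],[1,[0,0,0],0]]'

```text
t: 35.2
tool_pos: [0.6134, 0.1318, 0.0553]
tool_rot: [2.086, 2.348, 0.001]
contact_force: [-1.0, 0.4, -7.9]
opening: 0.167
grasp_force: 45.0
```

>>> arm_command --series '[[1,[0,0,0.05],0],[1,[0,0,0.04],0],[1,[0,0,0.03],0],[1,[0,0,0],0],[1,[0,0,0],0]]'

```text
t: 35.7
tool_pos: [0.6134, 0.1318, 0.0529]
tool_rot: [2.086, 2.348, 0.001]
contact_force: [-0.6, 0.4, -3.9]
opening: 0.17
grasp_force: 45.0
```

>>> arm_command --series '[[1,[0,0,0.02],0],[1,[0,0,0.01],0],[1,[0,0,0],0],[-0.4,[0,0,0],0],[-1,[0,0,0],0],[-1,[0,0,0],0],[-1,[0,0,0],0],[-1,[0,0,0],0],[-1,[0,0,-0.5],0],[-1,[0,0,-1],0]]'

```text
t: 36.7
tool_pos: [0.6126, 0.1318, 0.0816]
tool_rot: [-2.085, -2.347, 0.003]
contact_force: [0.4, 1.1, 0.8]
opening: 0.778
grasp_force: 0.0
```

>>> arm_command --series '[[-1,[0,0,-1],0],[-1,[0,0,-1],0],[-1,[0,0,-1],0],[-1,[0,0,-1],0],[-1,[0,-1,-1],0],[-1,[0,-1,0],0],[-1,[0,-1,0],0],[-1,[0,-1,0],0],[-1,[0,-1,0],0],[-1,[0,-1,0],0]]'

```text
t: 37.7
tool_pos: [0.4933, 0.1176, 0.1827]
tool_rot: [2.086, 2.348, 0.001]
contact_force: [-0.4, 1.0, 0.2]
opening: 1.0
grasp_force: 0.0
```

>>> arm_command --series '[[-1,[-1,-1,0],0],[-1,[-1,-1,0],0],[-1,[-1,-1,0],0],[-1,[-1,0,0],0],[-1,[-1,0,0],0],[-1,[-1,0,0],0],[-1,[-1,0,0],0],[-1,[-1,0,0],0],[-1,[0,0,0],0],[-1,[0,0,0],0]]'

```text
t: 38.7
tool_pos: [0.4532, -0.0481, 0.1824]
tool_rot: [2.087, 2.348, 0.0]
contact_force: [1.0, 0.4, 0.7]
opening: 0.994
grasp_force: 0.0
```

```bash
python3 -c "
from h import *
s=snap('top','t3.png'); im=s['image']
crop=cv2.resize(im[145:205,240:380],None,fx=5.5,fy=5.5,interpolation=cv2.INTER_CUBIC); cv2.imwrite('pics/c12.png',cv2.convertScaleAbs(crop,alpha=1.5)[:,:,::-1])
g=im.max(2)
for n,p,r,h in (('A',(.6402,-.0952),13,.020),('B',(.6304,-.0202),19,.024),('C',(.621,.0552),25,.028),('D',(.6117,.1306),31,.032)):
    q=proj(s,(*p,.016+h)); m=((g>60)).astype(np.uint8); k=np.zeros_like(m); cv2.circle(k,tuple(int(round(v)) for v in proj(s,(*p,.016))),10,1,-1)
    c=np.argwhere(m&k).mean(0)[::-1]; print(n,q,c,((ray(s,c,.016+h)[:2]-np.array(p))*1000).round(1))
"
```

```text
A [350.50914531 167.7799836 ] [349.7375 167.55  ] [0.7 2.1]
B [322.99068583 171.52964638] [324.44117647 170.85294118] [ 1.8 -4. ]
C [295.10988417 175.16301698] [295.30566038 175.13207547] [ 0.1 -0.5]
D [267.01396945 178.78741952] [267.93569132 179.93569132] [-3.1 -2.5]
```

View pics/c12.png

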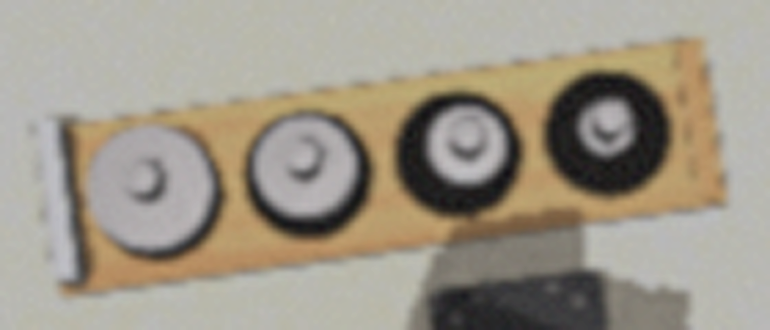

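The picture shows all four dies upright on their pads: D at crop (155,190), C (307,172), B (466,143) and A (605,127). They measure within about 4 mm of the pad centres, and the arm is clear. I'm handing in.

```bash
python3 -c "
from rig import env
print(env.finish_job())"
```

```text
the job is handed in; nothing more can be done
None
```

The job is handed in: by my last camera check all four dies stand upright within about 4 mm of their pad centres, largest next to the stop plate, and the arm never went near the bottle; the hand-in returned no verdict.

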